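# Set the ratchet work rest at the polishing bench four clicks up

### The arm

A 6-joint arm with a two-finger parallel gripper is mounted at the origin on the work surface. World frame = base frame: x ahead of the robot, y to its left, z up, the work surface at z = 0. Lengths are in m, angles in degrees, forces in N, time in s.
With the tool pointing down it reaches from about 0.25 to 0.725 m from the base axis. Payload 9.7 kg.
Tool frame: the origin (TCP) lies at the very end of the fingers, on their centre line; the grasp point (between the pads) lies 19 mm behind it; z points along the fingers, y is the line along which they close (so a half turn about z gives the same grasp; the last joint's range is limited). The gripper opens to 85 mm and grips with 20 to 120 N. Pads are 22 mm wide; open, the fingers measure 114 mm over their backs; the gripper's body (76 mm by 85 mm) begins 54 mm behind the grasp point. The pads swing forward as they close: fully open they stand 13 mm farther back than shut.
Start: joints at [70.531, 4.979, 10.078, 95.1, 0, 90], TCP at [0.183, 0.519, 0.231] pointing down, gripper open.
Joint ranges: [-179.16, 179.16], [-48.56, 103.87], [-65.8, 70.77], [-126.05, 130.52], [-82.76, 87.17], [-180, 180]. Speed limits (degrees/s): [127.2, 127.2, 147.25, 180, 180, 180].

### API

Orientations are given as [roll, pitch, yaw] about the fixed x, y, z axes, in that order (R = Rz(yaw) Ry(pitch) Rx(roll)).
In Python, from workcell import telemetry, optics, workorder gives the robot as it stands.
- The arm moves only by the shell command python3 -m handwheel 'ROWS' [FORCE]. ROWS is JSON, a list of rows, each an object of numbers: "tx", "ty", "tz": the shift along the tool's x, y, z in m; "ax", "ay", "az": the turn, a rotation vector about the tool's x, y, z in degrees; "jaw": the gripper command: -1 is shut, 1 is fully open, values between are in proportion. A call has exactly 10 rows; each row shifts and turns the commanded pose from where the row before left it, along the tool's axes as they then stand; what a row does not reach is not made up. A row lasts 1/8 s, in which the tool goes at most 62.5 mm and 10.7 degrees, less where a joint would pass 70% of its speed; a pose out of reach is approached as far as the arm can. A call is refused whole if a number of a shift passes 0.0625 or a number of a turn 10.7, either way. A call with a gripper value outside its range is refused whole. The fingers move at their own pace and stop on an object; FORCE is the grip in N (left out, the last holds). Time passes only in rows, so rows that do not move let the fingers close, or fill a call up. It gives the time, the measured TCP pose, the force, the opening and the grip force at its end, in the units of the state.
- telemetry.get_obs(): the state, without advancing time (a new reading comes with each control period).
- optics.camera(name): name is "scene" or "top" or "wrist"; returns a dict with "color" (384x512x3 uint8, red, green, blue), "K" (3x3 intrinsics, pixels), "extrinsics" (4x4, takes a point from camera to world coordinates); the wrist camera has in their place "mount" (4x4, takes a point from camera to tool coordinates, whose origin is the TCP and whose axes are the flange's). Camera axes: x right, y down, z forward; pixel columns grow to the right and rows downward; lengths in m; the calibration is good to about 2 mm. A picture is of the moment at which its call begins: read the wrist's pose just before it. There is no depth.
- workorder.job_done(): hands the job in; it is judged then, once.
The state is a dict: "time": time; "q": joint angles; "qd": joint speeds; "joint_efforts": joint torques, N m; "ee_pos": TCP position; "tcp_rot": TCP orientation; "wrist_force": force on the tool from outside, world axes, zero at the start; "torque": the same for the moment, N m; "opening": finger opening in m; "grasp_force": force on a finger pad.
Only numpy, scipy, OpenCV 4.12 (cv2) and the standard library are available. Lean on these libraries where they do the work, as an engineer would, in place of code of your own. Each camera call takes 0.05 s, during which the arm holds its last target. There are 200 camera calls.

### The job

Raise the orange work rest until its spring pawl has clicked exactly four times, then push it back down so that the fourth notch sits firmly on the pawl, pressing gently enough not to strain the pawl (well under 25 N on it). Then swing the red-knobbed lock lever all the way over to the locked side, let go, and leave the jar, the buffing wheel and the spanner as they are.

Things in the scene. Friction and masses are not known exactly. Their poses are not given: they have to be found in the camera images.
- stand: Fixed green cast stand; base plate 190 x 120 mm, 14 mm thick. Origin on the bench surface on the column's axis; z up, +x the pawl side, -x the lock lever side. The upright guide on the axis is 48 mm wide (y), open at +x, top 118 mm above the bench; the steel column slides straight up and down in it and cannot turn. A plate 36 mm wide, top 54 mm up, stands at x = 62 mm.
- rest_head (a point): Centre of the orange work-rest head on top of the column, the part to grip: a block 60 mm along the stand's x, 26 mm across its y, 24 mm high (two lips at the ends of its long side stand 8 mm higher). It is 183 mm above the bench when the column reads 0 and rises with it. Below it only the 22 mm square column, down to the guide.
- column (a joint): Height of the column, m: 0 at its bottom stop, grows upward, top stop 0.085. A friction seal holds it wherever it is left: 6 N slides it, besides its weight (0.28 to 0.46 kg). It starts somewhere below its first notch. Its five hand-filed notches are unequally spaced, 10 to 15 mm apart, at heights not known: count clicks by feel. One way only: a notch too high cannot be undone.
- pawl_block (a joint): Sprung seat that carries the yellow pawl on the +x side of the stand: how far it is pushed down by the column, m. 0 while the pawl carries less than about 2 N, then 1 mm for every 8 N: 0.0003 is about 5 N, 0.0029 about 25 N. Friction keeps part of the load on it after the column is let go.
- lock_lever (a joint): Angle of the lock lever, rad: it turns about a vertical pin at x = -58 mm, y = 0 of the stand, from 0 (free: points 40 degrees from the stand's -x towards its +y) anticlockwise seen from above, through the stand's -x direction, to its stop at 1.40 (locked). It stays where it is left and needs about 2 N at the knob.
- lever_knob (a point): Centre of the red knob on the end of the lock lever: an upright cylinder 18 mm in diameter, 40 mm high, 75 mm from the lever's pin, its centre 65 mm above the bench; the top of the lever's bar lies 18 mm below it.
- paste_jar: Closed jar of polishing paste with a blue cap, 60 mm in diameter, 75 mm high, loose on the bench; origin at the centre of its underside. A bystander.
- buff_wheel: Cream buffing wheel 90 mm in diameter, 24 mm thick, lying loose on the bench; origin at the centre of its underside. A bystander.
- spanner: Steel spanner 160 mm long lying loose on the bench beyond the stand; origin at the middle of its underside. A bystander.
- pawl_pin (a point): Pin of the yellow spring pawl that clicks into the notches on the column's +x side. Before each click the lift grows heavier by 2 N, rising to 5 to 7 N over some 7 mm, as the pawl rides up a ramp; then this extra load drops away at once (the click). After a click the column can be pushed back down 1 to 4 mm until the notch sits on the pawl.

How it is judged:
By the outcome, as a careful person would: the job done as asked, in the order asked, and still so for the second after the job is handed in, with the robot touching nothing.
It also fails if it takes over 72 s, if anything falls off the work surface, if the arm or the gripper's body presses on something with over 40 N, if the wrist force passes 120 N, or if a joint passes its speed limit or range.

## Working session

There is one attempt and no reset: what is moved stays moved. The work goes in short steps, Python scripts to look and compute and a shell command to move; the robot and the scene stay as the last step left them, time stands still between calls to the robot, and variables do not carry over. Pictures are saved under pics/ and viewed, at most 10 in all, crops included, and the job is handed in when it is done.

```bash
mkdir -p pics; ls; python3 - <<'E'
from workcell import telemetry, optics
import cv2,numpy as np
print(telemetry.get_obs())
a=[]
for n in("scene","top"):
    c=optics.camera(n); cv2.imwrite(f"pics/{n}0.png",c["color"][...,::-1]); np.savez(f"pics/{n}0.npz",**c); print(n,c["K"].round(1).tolist(),c["extrinsics"].round(3).tolist())
E
```

```text
pics
{'time': 0.0, 'q': array([ 7.05292740e+01,  5.01055978e+00,  1.00357129e+01,  9.50995578e+01,
       -1.19139823e-03,  9.00000051e+01]), 'qd': array([ 0.01029014, -0.0502008 , -0.02340398, -0.00192886, -0.05771431,
       -0.03112979]), 'joint_efforts': array([-2.09537211e-03, -5.20403731e+01,  4.64792204e+01,  1.69716740e-02,
       -1.19624356e-04,  2.12589651e-05]), 'ee_pos': array([0.1832603 , 0.51833487, 0.23059953]), 'tcp_rot': array([-1.79925595e+02,  1.19140380e-03,  1.60529270e+02]), 'wrist_force': array([-0.00968981,  0.45933095, -0.40484964]), 'torque': array([ 0.03679587, -0.01995059,  0.03139241]), 'grasp_force': 0.0, 'opening': 0.08548662768768202}
scene [[470.9, 0.0, 252.3], [0.0, 470.9, 188.5], [0.0, 0.0, 1.0]] [[0.339, 0.795, -0.503, 1.125], [0.941, -0.282, 0.189, -0.15], [0.009, -0.537, -0.843, 0.928], [0.0, 0.0, 0.0, 1.0]]
top [[442.3, 0.0, 252.4], [0.0, 442.3, 191.3], [0.0, 0.0, 1.0]] [[0.007, -0.999, 0.031, 0.592], [-1.0, -0.007, -0.004, 0.034], [0.004, -0.031, -1.0, 1.146], [0.0, 0.0, 0.0, 1.0]]
```

View pics/scene0.png

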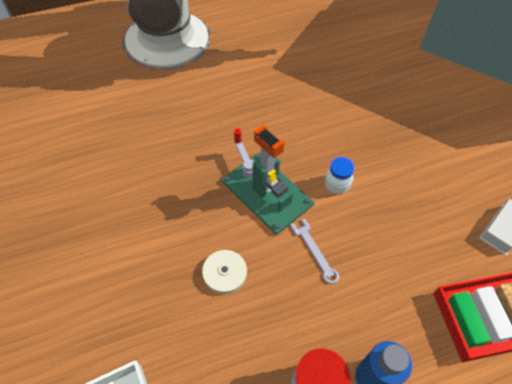

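View pics/top0.png

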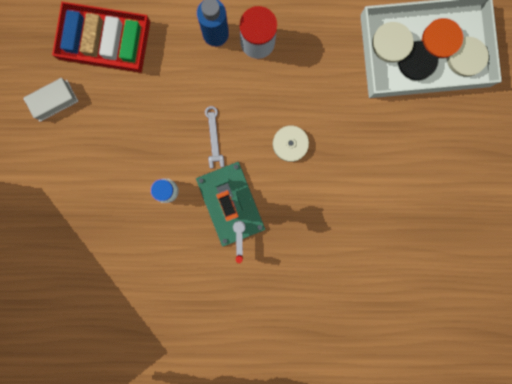

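The scene view shows the stand near (268,190), with the orange head at (270,138), the red knob at (238,135) and the jar at (340,175). In the top view the head is at (228,205), the knob at (239,259), the jar at (164,190), the wheel at (291,143) and the spanner near (214,137). Next I'll measure these.

```bash
cat > h.py <<'E'
import numpy as np,cv2
def ray(c,uv):
    d=np.linalg.inv(c["K"])@[uv[0],uv[1],1]; E=c["extrinsics"]; return E[:3,3],E[:3,:3]@d
def onz(c,uv,z):
    o,d=ray(c,uv); return o+d*(z-o[2])/d[2]
def tri(c1,p1,c2,p2):
    A=[];b=[]
    for c,p in((c1,p1),(c2,p2)):
        o,d=ray(c,p); d/=np.linalg.norm(d); P=np.eye(3)-np.outer(d,d); A.append(P); b.append(P@o)
    return np.linalg.lstsq(np.vstack(A),np.hstack(b),rcond=None)[0]
def mask(c,lo,hi,box):
    h=cv2.cvtColor(c["color"],cv2.COLOR_RGB2HSV); m=cv2.inRange(h,lo,hi); z=np.zeros_like(m); x0,y0,x1,y1=box; z[y0:y1,x0:x1]=m[y0:y1,x0:x1]; return z
def big(m):
    cs,_=cv2.findContours(m,cv2.RETR_EXTERNAL,cv2.CHAIN_APPROX_NONE); return max(cs,key=cv2.contourArea)
E
python3 - <<'E'
from h import *
t=dict(np.load("pics/top0.npz"));s=dict(np.load("pics/scene0.npz"))
m=mask(t,(65,60,20),(95,255,255),(190,155,275,250)); r=cv2.minAreaRect(big(cv2.morphologyEx(m,cv2.MORPH_CLOSE,np.ones((25,25)))));print(r)
P=np.array([onz(t,p,.014) for p in cv2.boxPoints(r)]);print(P.round(3),P.mean(0))
for a in(0,1):
    e=P[a+1]-P[a];print(np.linalg.norm(e),np.degrees(np.arctan2(e[1],e[0])))
for n,c,bo,br in(("top",t,(205,180,250,225),(230,248,250,270)),("scene",s,(245,120,295,160),(225,120,247,150))):
    h=cv2.cvtColor(c["color"],cv2.COLOR_RGB2HSV)
    o=mask(c,(5,150,120),(14,255,255),bo); b=big(cv2.morphologyEx(o,cv2.MORPH_CLOSE,np.ones((9,9)))); print(n,"head",cv2.minAreaRect(b))
    if n=="top":
        print([onz(c,p,.2).round(3) for p in cv2.boxPoints(cv2.minAreaRect(b))])
    k=mask(c,(0,180,80),(4,255,255),br)|mask(c,(174,180,80),(180,255,255),br); b=big(k); print(n,"knob",cv2.boundingRect(b),cv2.minAreaRect(b))
E
```

```text
((229.9873046875, 203.55856323242188), (72.83129119873047, 45.440608978271484), 68.5522689819336)
[[ 0.66   0.175  0.014]
 [ 0.703  0.067  0.014]
 [ 0.53  -0.002  0.014]
 [ 0.487  0.105  0.014]] [0.5948961  0.08631256 0.014     ]
0.11637461824011808 -68.05977299829485
0.1864217727159932 -158.13925588620785
top head ((232.73529052734375, 214.05882263183594), (9.28027629852295, 15.569389343261719), 32.47119140625)
[array([0.563, 0.089, 0.2  ]), array([0.591, 0.071, 0.2  ]), array([0.581, 0.054, 0.2  ]), array([0.552, 0.072, 0.2  ])]
top knob (236, 256, 6, 7) ((238.5, 259.0), (6.0, 5.0), 90.0)
scene head ((269.5, 139.5), (39.0, 49.0), 90.0)
scene knob (235, 129, 6, 13) ((237.5, 135.0), (12.0, 5.0), 90.0)
```

```bash
python3 - <<'E'
from workcell import telemetry, optics
import cv2,numpy as np
s=cv2.imread("pics/scene0.png")[100:250,200:370];t=cv2.imread("pics/top0.png")[150:270,140:280]
cv2.imwrite("pics/crop0.png",np.hstack([cv2.resize(s,None,fx=2.5,fy=2.5,interpolation=2)[:360],cv2.resize(t,None,fx=2.5,fy=2.5,interpolation=2)[:360].copy() if 0 else np.pad(cv2.resize(t,None,fx=2.5,fy=2.5,interpolation=2),((0,60),(0,0),(0,0)))]))
E
```

```text
(no output)
```

View pics/crop0.png

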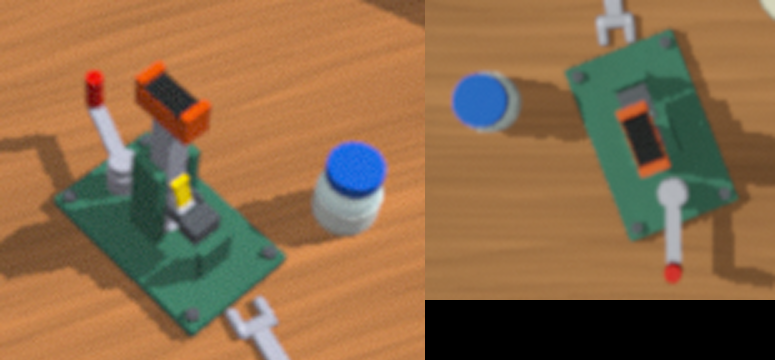

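The crop confirms the layout: pawl (yellow) on the far, +x side, and the lever pin near the robot with the knob towards the robot. The head centre is at about (227,205.5) in the top view and (269,140) in the scene view.

```bash
python3 - <<'E'
from h import *
from workcell import optics
from scipy.spatial.transform import Rotation as R
t=dict(np.load("pics/top0.npz"));s=dict(np.load("pics/scene0.npz"))
H=tri(t,(226.8,205.6),s,(269,139.5));print("head",H)
K=tri(t,(238.5,258.5),s,(237.7,135));print("knob",K, onz(t,(238.5,258.5),.085))
y=np.radians(21.9)
for z in(.19,.2,.21):
  A=onz(t,(226.8,205.6),z); pin=A[:2]-.058*np.array([np.cos(y),np.sin(y)]); d=K[:2]-pin;print(z,A,pin,np.linalg.norm(d),np.degrees(np.arctan2(d[1],d[0])))
print("jar",onz(t,(163.5,190.5),.075),"wheel",onz(t,(291,143.5),.024),"pinpix",onz(t,(239,227.5),.045))
c=optics.camera("wrist");print(c["mount"].round(3).tolist(),c["K"].round(1).tolist())
E
```

```text
head [0.58980002 0.08493161 0.19258449]
knob [0.46110248 0.06160501 0.06621857] [0.4635016  0.06150056 0.085     ]
0.19 [0.58974155 0.08492346 0.19      ] [0.53592705 0.06329017] 0.07484353772785263 -178.7098349580749
0.2 [0.58976042 0.08438628 0.2       ] [0.53594591 0.06275299] 0.07485223656050874 -179.12124854408168
0.21 [0.58977929 0.08384909 0.21      ] [0.53596478 0.0622158 ] 0.07486479375342316 -179.532545317265
jar [0.62494695 0.24458065 0.075     ] wheel [ 0.74866516 -0.06819844  0.024     ] pinpix [0.53533401 0.06193731 0.045     ]
[[0.0, -0.958, -0.286, 0.074], [1.0, -0.0, 0.001, 0.001], [-0.001, -0.286, 0.958, -0.141], [0.0, 0.0, 0.0, 1.0]] [[274.0, 0.0, 254.3], [0.0, 274.0, 191.2], [0.0, 0.0, 1.0]]
```

```bash
R='{"tx":-0.0528,"ty":-0.0273,"tz":-0.0025}'; python3 -m handwheel '[{"tx":-0.0528,"ty":-0.0273,"tz":-0.0025,"jaw":1},{"tx":-0.0528,"ty":-0.0273,"tz":-0.0025},{"tx":-0.0528,"ty":-0.0273,"tz":-0.0025},{"tx":-0.0528,"ty":-0.0273,"tz":-0.0025},{"tx":-0.0528,"ty":-0.0273,"tz":-0.0025},{"tx":-0.0528,"ty":-0.0273,"tz":-0.0025},{"tx":-0.0528,"ty":-0.0273,"tz":-0.0025},{"tx":-0.0528,"ty":-0.0273,"tz":-0.0025},{"tx":-0.0528,"ty":-0.0273,"tz":-0.0025},{"tx":-0.0528,"ty":-0.0273,"tz":-0.0025}]'
```

```text
$[0]: bad value
```

```bash
python3 -m handwheel '[{"tx":-0.0528,"ty":-0.0273,"tz":-0.0025,"ax":0,"ay":0,"az":0,"jaw":1},{"tx":-0.0528,"ty":-0.0273,"tz":-0.0025,"ax":0,"ay":0,"az":0,"jaw":1},{"tx":-0.0528,"ty":-0.0273,"tz":-0.0025,"ax":0,"ay":0,"az":0,"jaw":1},{"tx":-0.0528,"ty":-0.0273,"tz":-0.0025,"ax":0,"ay":0,"az":0,"jaw":1},{"tx":-0.0528,"ty":-0.0273,"tz":-0.0025,"ax":0,"ay":0,"az":0,"jaw":1},{"tx":-0.0528,"ty":-0.0273,"tz":-0.0025,"ax":0,"ay":0,"az":0,"jaw":1},{"tx":-0.0528,"ty":-0.0273,"tz":-0.0025,"ax":0,"ay":0,"az":0,"jaw":1},{"tx":-0.0528,"ty":-0.0273,"tz":-0.0025,"ax":0,"ay":0,"az":0,"jaw":1},{"tx":-0.0528,"ty":-0.0273,"tz":-0.0025,"ax":0,"ay":0,"az":0,"jaw":1},{"tx":-0.0528,"ty":-0.0273,"tz":-0.0025,"ax":0,"ay":0,"az":0,"jaw":1}]'
```

```text
time: 1.4
ee_pos: [0.5912, 0.0835, 0.2562]
tcp_rot: [180.0, -0.0, 160.5]
wrist_force: [0.6, 1.4, -0.4]
opening: 0.0854
grasp_force: 0.0
```

```bash
python3 -m handwheel '[{"tx":0,"ty":0,"tz":0,"ax":0,"ay":0,"az":-7,"jaw":1},{"tx":0,"ty":0,"tz":0,"ax":0,"ay":0,"az":-7,"jaw":1},{"tx":0,"ty":0,"tz":0,"ax":0,"ay":0,"az":-7,"jaw":1},{"tx":0,"ty":0,"tz":0,"ax":0,"ay":0,"az":-7,"jaw":1},{"tx":0,"ty":0,"tz":0,"ax":0,"ay":0,"az":-7,"jaw":1},{"tx":0,"ty":0,"tz":0,"ax":0,"ay":0,"az":-6.4,"jaw":1},{"tx":0,"ty":0,"tz":0,"ax":0,"ay":0,"az":0,"jaw":1},{"tx":0,"ty":0,"tz":0,"ax":0,"ay":0,"az":0,"jaw":1},{"tx":0,"ty":0,"tz":0,"ax":0,"ay":0,"az":0,"jaw":1},{"tx":0,"ty":0,"tz":0,"ax":0,"ay":0,"az":0,"jaw":1}]' 60
python3 - <<'E'
from h import *
from workcell import optics,telemetry
from scipy.spatial.transform import Rotation as R
o=telemetry.get_obs();c=optics.camera("wrist")
T=np.eye(4);T[:3,:3]=R.from_euler("xyz",o["tcp_rot"],degrees=True).as_matrix();T[:3,3]=o["ee_pos"]
c["extrinsics"]=T@c.pop("mount");np.savez("pics/w1.npz",**c);cv2.imwrite("pics/w1.png",c["color"][...,::-1])
m=mask(c,(4,150,100),(14,255,255),(0,0,512,384));b=big(cv2.morphologyEx(m,cv2.MORPH_CLOSE,np.ones((41,41))))
for z in(.2,.215):
  P=np.array([onz(c,p,z) for p in cv2.boxPoints(cv2.minAreaRect(b))]);print(P.round(4).tolist(),P.mean(0))
print(o["time"])
E
```

```text
time: 2.65
ee_pos: [0.5901, 0.0852, 0.2563]
tcp_rot: [180.0, -0.0, -158.1]
wrist_force: [-0.1, 0.2, -0.3]
opening: 0.0852
grasp_force: 0.0
[[0.7864, -0.0791, 0.2], [0.5205, -0.1117, 0.2], [0.4019, 0.1831, 0.2], [0.6166, 0.3447, 0.2]] [0.58134443 0.08426426 0.2       ]
[[0.7663, -0.0686, 0.215], [0.5206, -0.0987, 0.215], [0.411, 0.1737, 0.215], [0.6094, 0.323, 0.215]] [0.57682842 0.08233821 0.215     ]
2.65
```

View pics/w1.png

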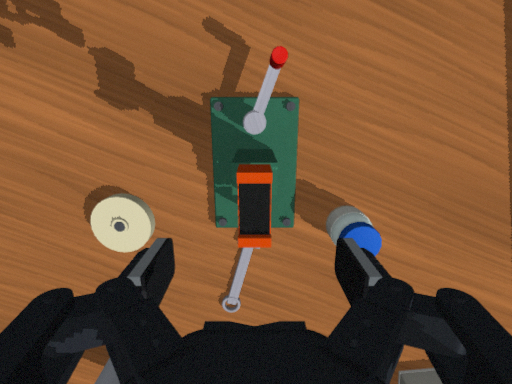

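The wrist view shows the head centred at about (254,206) and upright, midway between the fingers (155 and 357). So the alignment is good, and I'll descend and grip.

```bash
python3 -m handwheel '[{"tx":0,"ty":0,"tz":0.0165,"ax":0,"ay":0,"az":0,"jaw":1},{"tx":0,"ty":0,"tz":0.0165,"ax":0,"ay":0,"az":0,"jaw":1},{"tx":0,"ty":0,"tz":0.0165,"ax":0,"ay":0,"az":0,"jaw":1},{"tx":0,"ty":0,"tz":0.0165,"ax":0,"ay":0,"az":0,"jaw":1},{"tx":0,"ty":0,"tz":0.0165,"ax":0,"ay":0,"az":0,"jaw":0.3},{"tx":0,"ty":0,"tz":0,"ax":0,"ay":0,"az":0,"jaw":0},{"tx":0,"ty":0,"tz":0,"ax":0,"ay":0,"az":0,"jaw":-0.2},{"tx":0,"ty":0,"tz":0,"ax":0,"ay":0,"az":0,"jaw":-1},{"tx":0,"ty":0,"tz":0,"ax":0,"ay":0,"az":0,"jaw":-1},{"tx":0,"ty":0,"tz":0,"ax":0,"ay":0,"az":0,"jaw":-1}]' 60
```

```text
time: 3.95
ee_pos: [0.5905, 0.0852, 0.1745]
tcp_rot: [-180.0, 0.1, -158.1]
wrist_force: [1.6, -0.4, 2.4]
opening: 0.025
grasp_force: 60.7
```

```bash
python3 -m handwheel '[{"tx":0,"ty":0,"tz":-0.0002,"ax":0,"ay":0,"az":0,"jaw":-1},{"tx":0,"ty":0,"tz":-0.0002,"ax":0,"ay":0,"az":0,"jaw":-1},{"tx":0,"ty":0,"tz":-0.0002,"ax":0,"ay":0,"az":0,"jaw":-1},{"tx":0,"ty":0,"tz":-0.0002,"ax":0,"ay":0,"az":0,"jaw":-1},{"tx":0,"ty":0,"tz":-0.0002,"ax":0,"ay":0,"az":0,"jaw":-1},{"tx":0,"ty":0,"tz":-0.0002,"ax":0,"ay":0,"az":0,"jaw":-1},{"tx":0,"ty":0,"tz":-0.0002,"ax":0,"ay":0,"az":0,"jaw":-1},{"tx":0,"ty":0,"tz":-0.0002,"ax":0,"ay":0,"az":0,"jaw":-1},{"tx":0,"ty":0,"tz":-0.0002,"ax":0,"ay":0,"az":0,"jaw":-1},{"tx":0,"ty":0,"tz":-0.0002,"ax":0,"ay":0,"az":0,"jaw":-1}]'
```

```text
time: 5.2
ee_pos: [0.5903, 0.0852, 0.1744]
tcp_rot: [180.0, -0.1, -158.1]
wrist_force: [8.0, 0.1, -8.1]
opening: 0.0248
grasp_force: 59.4
```

```bash
python3 -m handwheel '[{"tx":0,"ty":0,"tz":-0.0002,"ax":0,"ay":0,"az":0,"jaw":-1},{"tx":0,"ty":0,"tz":-0.0002,"ax":0,"ay":0,"az":0,"jaw":-1},{"tx":0,"ty":0,"tz":-0.0002,"ax":0,"ay":0,"az":0,"jaw":-1},{"tx":0,"ty":0,"tz":-0.0002,"ax":0,"ay":0,"az":0,"jaw":-1},{"tx":0,"ty":0,"tz":-0.0002,"ax":0,"ay":0,"az":0,"jaw":-1},{"tx":0,"ty":0,"tz":-0.0002,"ax":0,"ay":0,"az":0,"jaw":-1},{"tx":0,"ty":0,"tz":-0.0002,"ax":0,"ay":0,"az":0,"jaw":-1},{"tx":0,"ty":0,"tz":-0.0002,"ax":0,"ay":0,"az":0,"jaw":-1},{"tx":0,"ty":0,"tz":-0.0002,"ax":0,"ay":0,"az":0,"jaw":-1},{"tx":0,"ty":0,"tz":-0.0002,"ax":0,"ay":0,"az":0,"jaw":-1}]'
```

```text
time: 6.45
ee_pos: [0.5903, 0.0852, 0.1761]
tcp_rot: [180.0, -0.1, -158.1]
wrist_force: [7.7, 0.7, -9.2]
opening: 0.0244
grasp_force: 59.3
```

```bash
python3 -m handwheel '[{"tx":0,"ty":0,"tz":-0.0002,"ax":0,"ay":0,"az":0,"jaw":-1},{"tx":0,"ty":0,"tz":-0.0002,"ax":0,"ay":0,"az":0,"jaw":-1},{"tx":0,"ty":0,"tz":-0.0002,"ax":0,"ay":0,"az":0,"jaw":-1},{"tx":0,"ty":0,"tz":-0.0002,"ax":0,"ay":0,"az":0,"jaw":-1},{"tx":0,"ty":0,"tz":-0.0002,"ax":0,"ay":0,"az":0,"jaw":-1},{"tx":0,"ty":0,"tz":-0.0002,"ax":0,"ay":0,"az":0,"jaw":-1},{"tx":0,"ty":0,"tz":-0.0002,"ax":0,"ay":0,"az":0,"jaw":-1},{"tx":0,"ty":0,"tz":-0.0002,"ax":0,"ay":0,"az":0,"jaw":-1},{"tx":0,"ty":0,"tz":-0.0002,"ax":0,"ay":0,"az":0,"jaw":-1},{"tx":0,"ty":0,"tz":-0.0002,"ax":0,"ay":0,"az":0,"jaw":-1}]'
```

```text
time: 7.7
ee_pos: [0.5903, 0.0851, 0.1781]
tcp_rot: [180.0, -0.1, -158.1]
wrist_force: [7.9, -0.0, -9.8]
opening: 0.0244
grasp_force: 59.3
```

```bash
python3 -m handwheel '[{"tx":0,"ty":0,"tz":-0.0002,"ax":0,"ay":0,"az":0,"jaw":-1},{"tx":0,"ty":0,"tz":-0.0002,"ax":0,"ay":0,"az":0,"jaw":-1},{"tx":0,"ty":0,"tz":-0.0002,"ax":0,"ay":0,"az":0,"jaw":-1},{"tx":0,"ty":0,"tz":-0.0002,"ax":0,"ay":0,"az":0,"jaw":-1},{"tx":0,"ty":0,"tz":-0.0002,"ax":0,"ay":0,"az":0,"jaw":-1},{"tx":0,"ty":0,"tz":-0.0002,"ax":0,"ay":0,"az":0,"jaw":-1},{"tx":0,"ty":0,"tz":-0.0002,"ax":0,"ay":0,"az":0,"jaw":-1},{"tx":0,"ty":0,"tz":-0.0002,"ax":0,"ay":0,"az":0,"jaw":-1},{"tx":0,"ty":0,"tz":-0.0002,"ax":0,"ay":0,"az":0,"jaw":-1},{"tx":0,"ty":0,"tz":-0.0002,"ax":0,"ay":0,"az":0,"jaw":-1}]'
```

```text
time: 8.95
ee_pos: [0.5903, 0.0851, 0.1801]
tcp_rot: [180.0, -0.1, -158.1]
wrist_force: [7.8, -0.0, -8.8]
opening: 0.0244
grasp_force: 59.3
```

```bash
python3 -m handwheel '[{"tx":0,"ty":0,"tz":-0.0002,"ax":0,"ay":0,"az":0,"jaw":-1},{"tx":0,"ty":0,"tz":-0.0002,"ax":0,"ay":0,"az":0,"jaw":-1},{"tx":0,"ty":0,"tz":-0.0002,"ax":0,"ay":0,"az":0,"jaw":-1},{"tx":0,"ty":0,"tz":-0.0002,"ax":0,"ay":0,"az":0,"jaw":-1},{"tx":0,"ty":0,"tz":-0.0002,"ax":0,"ay":0,"az":0,"jaw":-1},{"tx":0,"ty":0,"tz":-0.0002,"ax":0,"ay":0,"az":0,"jaw":-1},{"tx":0,"ty":0,"tz":-0.0002,"ax":0,"ay":0,"az":0,"jaw":-1},{"tx":0,"ty":0,"tz":-0.0002,"ax":0,"ay":0,"az":0,"jaw":-1},{"tx":0,"ty":0,"tz":-0.0002,"ax":0,"ay":0,"az":0,"jaw":-1},{"tx":0,"ty":0,"tz":-0.0002,"ax":0,"ay":0,"az":0,"jaw":-1}]'
```

```text
time: 10.2
ee_pos: [0.5903, 0.0852, 0.1821]
tcp_rot: [180.0, -0.1, -158.1]
wrist_force: [7.0, 0.2, -8.2]
opening: 0.0247
grasp_force: 59.3
```

```bash
python3 -m handwheel '[{"tx":0,"ty":0,"tz":-0.0002,"ax":0,"ay":0,"az":0,"jaw":-1},{"tx":0,"ty":0,"tz":-0.0002,"ax":0,"ay":0,"az":0,"jaw":-1},{"tx":0,"ty":0,"tz":-0.0002,"ax":0,"ay":0,"az":0,"jaw":-1},{"tx":0,"ty":0,"tz":-0.0002,"ax":0,"ay":0,"az":0,"jaw":-1},{"tx":0,"ty":0,"tz":-0.0002,"ax":0,"ay":0,"az":0,"jaw":-1},{"tx":0,"ty":0,"tz":-0.0002,"ax":0,"ay":0,"az":0,"jaw":-1},{"tx":0,"ty":0,"tz":-0.0002,"ax":0,"ay":0,"az":0,"jaw":-1},{"tx":0,"ty":0,"tz":-0.0002,"ax":0,"ay":0,"az":0,"jaw":-1},{"tx":0,"ty":0,"tz":-0.0002,"ax":0,"ay":0,"az":0,"jaw":-1},{"tx":0,"ty":0,"tz":-0.0002,"ax":0,"ay":0,"az":0,"jaw":-1}]'
```

```text
time: 11.45
ee_pos: [0.5903, 0.0852, 0.1841]
tcp_rot: [180.0, -0.1, -158.1]
wrist_force: [7.7, -0.2, -9.6]
opening: 0.0245
grasp_force: 59.3
```

```bash
python3 -m handwheel '[{"tx":0,"ty":0,"tz":-0.0002,"ax":0,"ay":0,"az":0,"jaw":-1},{"tx":0,"ty":0,"tz":-0.0002,"ax":0,"ay":0,"az":0,"jaw":-1},{"tx":0,"ty":0,"tz":-0.0002,"ax":0,"ay":0,"az":0,"jaw":-1},{"tx":0,"ty":0,"tz":-0.0002,"ax":0,"ay":0,"az":0,"jaw":-1},{"tx":0,"ty":0,"tz":-0.0002,"ax":0,"ay":0,"az":0,"jaw":-1},{"tx":0,"ty":0,"tz":-0.0002,"ax":0,"ay":0,"az":0,"jaw":-1},{"tx":0,"ty":0,"tz":-0.0002,"ax":0,"ay":0,"az":0,"jaw":-1},{"tx":0,"ty":0,"tz":-0.0002,"ax":0,"ay":0,"az":0,"jaw":-1},{"tx":0,"ty":0,"tz":-0.0002,"ax":0,"ay":0,"az":0,"jaw":-1},{"tx":0,"ty":0,"tz":-0.0002,"ax":0,"ay":0,"az":0,"jaw":-1}]'
python3 - <<'E'
from h import *
from workcell import optics
for n in("scene","top"):
    c=optics.camera(n); cv2.imwrite(f"pics/{n}1.png",c["color"][...,::-1])
    if n=="scene":
        for p in("pics/scene0.png","pics/scene1.png"):
            h=cv2.cvtColor(cv2.imread(p)[105:170,245:300],cv2.COLOR_BGR2HSV);m=cv2.inRange(h,(4,180,120),(14,255,255));print(p,m.sum()//255,np.argwhere(m).min(0),np.argwhere(m).max(0))
E
```

```text
time: 12.7
ee_pos: [0.5903, 0.0852, 0.1861]
tcp_rot: [180.0, -0.1, -158.1]
wrist_force: [8.1, -0.3, -10.1]
opening: 0.0251
grasp_force: 59.3
pics/scene0.png 328 [19  9] [51 39]
pics/scene1.png 183 [31 23] [48 39]
```

```bash
python3 -m handwheel '[{"tx":0,"ty":0,"tz":-0.0002,"ax":0,"ay":0,"az":0,"jaw":-1},{"tx":0,"ty":0,"tz":-0.0002,"ax":0,"ay":0,"az":0,"jaw":-1},{"tx":0,"ty":0,"tz":-0.0002,"ax":0,"ay":0,"az":0,"jaw":-1},{"tx":0,"ty":0,"tz":-0.0002,"ax":0,"ay":0,"az":0,"jaw":-1},{"tx":0,"ty":0,"tz":-0.0002,"ax":0,"ay":0,"az":0,"jaw":-1},{"tx":0,"ty":0,"tz":-0.0002,"ax":0,"ay":0,"az":0,"jaw":-1},{"tx":0,"ty":0,"tz":-0.0002,"ax":0,"ay":0,"az":0,"jaw":-1},{"tx":0,"ty":0,"tz":-0.0002,"ax":0,"ay":0,"az":0,"jaw":-1},{"tx":0,"ty":0,"tz":-0.0002,"ax":0,"ay":0,"az":0,"jaw":-1},{"tx":0,"ty":0,"tz":-0.0002,"ax":0,"ay":0,"az":0,"jaw":-1}]'; python3 -c "
import cv2
a=cv2.imread('pics/scene0.png')[90:220,200:330];b=cv2.imread('pics/scene1.png')[90:220,200:330]
cv2.imwrite('pics/cmp.png',cv2.resize(cv2.hconcat([a,b]),None,fx=3,fy=3))"
```

```text
time: 14.05
ee_pos: [0.5903, 0.0852, 0.1881]
tcp_rot: [180.0, -0.1, -158.1]
wrist_force: [7.5, 0.4, -9.5]
opening: 0.025
grasp_force: 59.3
```

View pics/cmp.png

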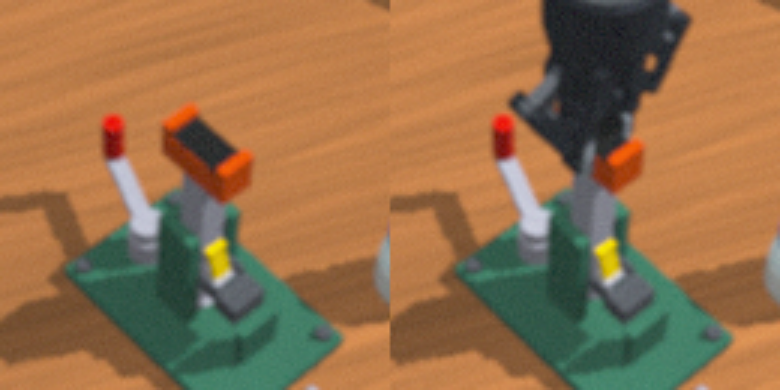

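The head has risen with the gripper (about 3 px, as expected) and hasn't slipped. There has been no click yet.

```bash
python3 -m handwheel '[{"tx":0,"ty":0,"tz":-0.0002,"ax":0,"ay":0,"az":0,"jaw":-1},{"tx":0,"ty":0,"tz":-0.0002,"ax":0,"ay":0,"az":0,"jaw":-1},{"tx":0,"ty":0,"tz":-0.0002,"ax":0,"ay":0,"az":0,"jaw":-1},{"tx":0,"ty":0,"tz":-0.0002,"ax":0,"ay":0,"az":0,"jaw":-1},{"tx":0,"ty":0,"tz":-0.0002,"ax":0,"ay":0,"az":0,"jaw":-1},{"tx":0,"ty":0,"tz":-0.0002,"ax":0,"ay":0,"az":0,"jaw":-1},{"tx":0,"ty":0,"tz":-0.0002,"ax":0,"ay":0,"az":0,"jaw":-1},{"tx":0,"ty":0,"tz":-0.0002,"ax":0,"ay":0,"az":0,"jaw":-1},{"tx":0,"ty":0,"tz":-0.0002,"ax":0,"ay":0,"az":0,"jaw":-1},{"tx":0,"ty":0,"tz":-0.0002,"ax":0,"ay":0,"az":0,"jaw":-1}]'
```

```text
time: 15.3
ee_pos: [0.5903, 0.0852, 0.1901]
tcp_rot: [180.0, -0.1, -158.1]
wrist_force: [7.1, -0.2, -8.5]
opening: 0.025
grasp_force: 59.3
```

```bash
python3 -m handwheel '[{"tx":0,"ty":0,"tz":-0.0002,"ax":0,"ay":0,"az":0,"jaw":-1},{"tx":0,"ty":0,"tz":-0.0002,"ax":0,"ay":0,"az":0,"jaw":-1},{"tx":0,"ty":0,"tz":-0.0002,"ax":0,"ay":0,"az":0,"jaw":-1},{"tx":0,"ty":0,"tz":-0.0002,"ax":0,"ay":0,"az":0,"jaw":-1},{"tx":0,"ty":0,"tz":-0.0002,"ax":0,"ay":0,"az":0,"jaw":-1},{"tx":0,"ty":0,"tz":-0.0002,"ax":0,"ay":0,"az":0,"jaw":-1},{"tx":0,"ty":0,"tz":-0.0002,"ax":0,"ay":0,"az":0,"jaw":-1},{"tx":0,"ty":0,"tz":-0.0002,"ax":0,"ay":0,"az":0,"jaw":-1},{"tx":0,"ty":0,"tz":-0.0002,"ax":0,"ay":0,"az":0,"jaw":-1},{"tx":0,"ty":0,"tz":-0.0002,"ax":0,"ay":0,"az":0,"jaw":-1}]'
```

```text
time: 16.55
ee_pos: [0.5903, 0.0852, 0.1921]
tcp_rot: [180.0, -0.1, -158.1]
wrist_force: [7.5, -0.5, -8.9]
opening: 0.0246
grasp_force: 59.3
```

```bash
python3 -m handwheel '[{"tx":0,"ty":0,"tz":-0.00025,"ax":0,"ay":0,"az":0,"jaw":-1},{"tx":0,"ty":0,"tz":-0.00025,"ax":0,"ay":0,"az":0,"jaw":-1},{"tx":0,"ty":0,"tz":-0.00025,"ax":0,"ay":0,"az":0,"jaw":-1},{"tx":0,"ty":0,"tz":-0.00025,"ax":0,"ay":0,"az":0,"jaw":-1},{"tx":0,"ty":0,"tz":-0.00025,"ax":0,"ay":0,"az":0,"jaw":-1},{"tx":0,"ty":0,"tz":-0.00025,"ax":0,"ay":0,"az":0,"jaw":-1},{"tx":0,"ty":0,"tz":-0.00025,"ax":0,"ay":0,"az":0,"jaw":-1},{"tx":0,"ty":0,"tz":-0.00025,"ax":0,"ay":0,"az":0,"jaw":-1},{"tx":0,"ty":0,"tz":-0.00025,"ax":0,"ay":0,"az":0,"jaw":-1},{"tx":0,"ty":0,"tz":-0.00025,"ax":0,"ay":0,"az":0,"jaw":-1}]'
```

```text
time: 17.8
ee_pos: [0.5903, 0.0852, 0.1937]
tcp_rot: [180.0, -0.1, -158.1]
wrist_force: [9.1, -0.7, -14.8]
opening: 0.0249
grasp_force: 59.6
```

```bash
python3 -m handwheel '[{"tx":0,"ty":0,"tz":-0.00025,"ax":0,"ay":0,"az":0,"jaw":-1},{"tx":0,"ty":0,"tz":-0.00025,"ax":0,"ay":0,"az":0,"jaw":-1},{"tx":0,"ty":0,"tz":-0.00025,"ax":0,"ay":0,"az":0,"jaw":-1},{"tx":0,"ty":0,"tz":-0.00025,"ax":0,"ay":0,"az":0,"jaw":-1},{"tx":0,"ty":0,"tz":-0.00025,"ax":0,"ay":0,"az":0,"jaw":-1},{"tx":0,"ty":0,"tz":-0.00025,"ax":0,"ay":0,"az":0,"jaw":-1},{"tx":0,"ty":0,"tz":-0.00025,"ax":0,"ay":0,"az":0,"jaw":-1},{"tx":0,"ty":0,"tz":-0.00025,"ax":0,"ay":0,"az":0,"jaw":-1},{"tx":0,"ty":0,"tz":-0.00025,"ax":0,"ay":0,"az":0,"jaw":-1},{"tx":0,"ty":0,"tz":-0.00025,"ax":0,"ay":0,"az":0,"jaw":-1}]'
```

```text
time: 19.05
ee_pos: [0.5903, 0.0851, 0.1959]
tcp_rot: [180.0, -0.2, -158.1]
wrist_force: [9.8, 0.0, -17.5]
opening: 0.0247
grasp_force: 59.7
```

```bash
python3 -m handwheel '[{"tx":0,"ty":0,"tz":-0.00025,"ax":0,"ay":0,"az":0,"jaw":-1},{"tx":0,"ty":0,"tz":-0.00025,"ax":0,"ay":0,"az":0,"jaw":-1},{"tx":0,"ty":0,"tz":-0.00025,"ax":0,"ay":0,"az":0,"jaw":-1},{"tx":0,"ty":0,"tz":-0.00025,"ax":0,"ay":0,"az":0,"jaw":-1},{"tx":0,"ty":0,"tz":-0.00025,"ax":0,"ay":0,"az":0,"jaw":-1},{"tx":0,"ty":0,"tz":-0.00025,"ax":0,"ay":0,"az":0,"jaw":-1},{"tx":0,"ty":0,"tz":-0.00025,"ax":0,"ay":0,"az":0,"jaw":-1},{"tx":0,"ty":0,"tz":-0.00025,"ax":0,"ay":0,"az":0,"jaw":-1},{"tx":0,"ty":0,"tz":-0.00025,"ax":0,"ay":0,"az":0,"jaw":-1},{"tx":0,"ty":0,"tz":-0.00025,"ax":0,"ay":0,"az":0,"jaw":-1}]'
```

```text
time: 20.3
ee_pos: [0.5902, 0.0851, 0.1978]
tcp_rot: [180.0, -0.2, -158.1]
wrist_force: [10.0, -0.7, -17.7]
opening: 0.0247
grasp_force: 59.9
```

```bash
python3 -m handwheel '[{"tx":0,"ty":0,"tz":-0.00025,"ax":0,"ay":0,"az":0,"jaw":-1},{"tx":0,"ty":0,"tz":-0.00025,"ax":0,"ay":0,"az":0,"jaw":-1},{"tx":0,"ty":0,"tz":-0.00025,"ax":0,"ay":0,"az":0,"jaw":-1},{"tx":0,"ty":0,"tz":-0.00025,"ax":0,"ay":0,"az":0,"jaw":-1},{"tx":0,"ty":0,"tz":-0.00025,"ax":0,"ay":0,"az":0,"jaw":-1},{"tx":0,"ty":0,"tz":-0.00025,"ax":0,"ay":0,"az":0,"jaw":-1},{"tx":0,"ty":0,"tz":-0.00025,"ax":0,"ay":0,"az":0,"jaw":-1},{"tx":0,"ty":0,"tz":-0.00025,"ax":0,"ay":0,"az":0,"jaw":-1},{"tx":0,"ty":0,"tz":-0.00025,"ax":0,"ay":0,"az":0,"jaw":-1},{"tx":0,"ty":0,"tz":-0.00025,"ax":0,"ay":0,"az":0,"jaw":-1}]'
```

```text
time: 21.55
ee_pos: [0.5903, 0.0851, 0.202]
tcp_rot: [180.0, -0.1, -158.1]
wrist_force: [7.6, 0.3, -8.9]
opening: 0.0249
grasp_force: 61.2
```

```bash
python3 -m handwheel '[{"tx":0,"ty":0,"tz":-0.0002,"ax":0,"ay":0,"az":0,"jaw":-1},{"tx":0,"ty":0,"tz":-0.0002,"ax":0,"ay":0,"az":0,"jaw":-1},{"tx":0,"ty":0,"tz":-0.0002,"ax":0,"ay":0,"az":0,"jaw":-1},{"tx":0,"ty":0,"tz":-0.0002,"ax":0,"ay":0,"az":0,"jaw":-1},{"tx":0,"ty":0,"tz":-0.0002,"ax":0,"ay":0,"az":0,"jaw":-1},{"tx":0,"ty":0,"tz":-0.0002,"ax":0,"ay":0,"az":0,"jaw":-1},{"tx":0,"ty":0,"tz":-0.0002,"ax":0,"ay":0,"az":0,"jaw":-1},{"tx":0,"ty":0,"tz":-0.0002,"ax":0,"ay":0,"az":0,"jaw":-1},{"tx":0,"ty":0,"tz":-0.0002,"ax":0,"ay":0,"az":0,"jaw":-1},{"tx":0,"ty":0,"tz":-0.0002,"ax":0,"ay":0,"az":0,"jaw":-1}]'
```

```text
time: 22.8
ee_pos: [0.5903, 0.0852, 0.2037]
tcp_rot: [180.0, -0.1, -158.1]
wrist_force: [7.5, 1.1, -12.3]
opening: 0.0246
grasp_force: 61.0
```

Click 1 came at about z 0.200, and the second ramp is starting.

```bash
python3 -m handwheel '[{"tx":0,"ty":0,"tz":-0.0003,"ax":0,"ay":0,"az":0,"jaw":-1},{"tx":0,"ty":0,"tz":-0.0003,"ax":0,"ay":0,"az":0,"jaw":-1},{"tx":0,"ty":0,"tz":-0.0003,"ax":0,"ay":0,"az":0,"jaw":-1},{"tx":0,"ty":0,"tz":-0.0003,"ax":0,"ay":0,"az":0,"jaw":-1},{"tx":0,"ty":0,"tz":-0.0003,"ax":0,"ay":0,"az":0,"jaw":-1},{"tx":0,"ty":0,"tz":-0.0003,"ax":0,"ay":0,"az":0,"jaw":-1},{"tx":0,"ty":0,"tz":-0.0003,"ax":0,"ay":0,"az":0,"jaw":-1},{"tx":0,"ty":0,"tz":-0.0003,"ax":0,"ay":0,"az":0,"jaw":-1},{"tx":0,"ty":0,"tz":-0.0003,"ax":0,"ay":0,"az":0,"jaw":-1},{"tx":0,"ty":0,"tz":-0.0003,"ax":0,"ay":0,"az":0,"jaw":-1}]'
```

```text
time: 24.05
ee_pos: [0.5903, 0.0851, 0.206]
tcp_rot: [180.0, -0.2, -158.1]
wrist_force: [9.3, -0.0, -15.4]
opening: 0.0252
grasp_force: 60.3
```

```bash
python3 -m handwheel '[{"tx":0,"ty":0,"tz":-0.00025,"ax":0,"ay":0,"az":0,"jaw":-1},{"tx":0,"ty":0,"tz":-0.00025,"ax":0,"ay":0,"az":0,"jaw":-1},{"tx":0,"ty":0,"tz":-0.00025,"ax":0,"ay":0,"az":0,"jaw":-1},{"tx":0,"ty":0,"tz":-0.00025,"ax":0,"ay":0,"az":0,"jaw":-1},{"tx":0,"ty":0,"tz":-0.00025,"ax":0,"ay":0,"az":0,"jaw":-1},{"tx":0,"ty":0,"tz":-0.00025,"ax":0,"ay":0,"az":0,"jaw":-1},{"tx":0,"ty":0,"tz":-0.00025,"ax":0,"ay":0,"az":0,"jaw":-1},{"tx":0,"ty":0,"tz":-0.00025,"ax":0,"ay":0,"az":0,"jaw":-1},{"tx":0,"ty":0,"tz":-0.00025,"ax":0,"ay":0,"az":0,"jaw":-1},{"tx":0,"ty":0,"tz":-0.00025,"ax":0,"ay":0,"az":0,"jaw":-1}]'
```

```text
time: 25.3
ee_pos: [0.5903, 0.0852, 0.2081]
tcp_rot: [180.0, -0.2, -158.1]
wrist_force: [9.8, -0.1, -17.7]
opening: 0.0248
grasp_force: 60.1
```

```bash
python3 -m handwheel '[{"tx":0,"ty":0,"tz":-0.0002,"ax":0,"ay":0,"az":0,"jaw":-1},{"tx":0,"ty":0,"tz":-0.0002,"ax":0,"ay":0,"az":0,"jaw":-1},{"tx":0,"ty":0,"tz":-0.0002,"ax":0,"ay":0,"az":0,"jaw":-1},{"tx":0,"ty":0,"tz":-0.0002,"ax":0,"ay":0,"az":0,"jaw":-1},{"tx":0,"ty":0,"tz":-0.0002,"ax":0,"ay":0,"az":0,"jaw":-1},{"tx":0,"ty":0,"tz":-0.0002,"ax":0,"ay":0,"az":0,"jaw":-1},{"tx":0,"ty":0,"tz":-0.0002,"ax":0,"ay":0,"az":0,"jaw":-1},{"tx":0,"ty":0,"tz":-0.0002,"ax":0,"ay":0,"az":0,"jaw":-1},{"tx":0,"ty":0,"tz":-0.0002,"ax":0,"ay":0,"az":0,"jaw":-1},{"tx":0,"ty":0,"tz":-0.0002,"ax":0,"ay":0,"az":0,"jaw":-1}]'
```

```text
time: 26.55
ee_pos: [0.5903, 0.0851, 0.2108]
tcp_rot: [180.0, -0.1, -158.1]
wrist_force: [8.1, 0.2, -9.6]
opening: 0.0248
grasp_force: 61.2
```

Click 2 came at about z 0.2095. Click 3 can't come before about 0.2195.

```bash
python3 -m handwheel '[{"tx":0,"ty":0,"tz":-0.0003,"ax":0,"ay":0,"az":0,"jaw":-1},{"tx":0,"ty":0,"tz":-0.0003,"ax":0,"ay":0,"az":0,"jaw":-1},{"tx":0,"ty":0,"tz":-0.0003,"ax":0,"ay":0,"az":0,"jaw":-1},{"tx":0,"ty":0,"tz":-0.0003,"ax":0,"ay":0,"az":0,"jaw":-1},{"tx":0,"ty":0,"tz":-0.0003,"ax":0,"ay":0,"az":0,"jaw":-1},{"tx":0,"ty":0,"tz":-0.0003,"ax":0,"ay":0,"az":0,"jaw":-1},{"tx":0,"ty":0,"tz":-0.0003,"ax":0,"ay":0,"az":0,"jaw":-1},{"tx":0,"ty":0,"tz":-0.0003,"ax":0,"ay":0,"az":0,"jaw":-1},{"tx":0,"ty":0,"tz":-0.0003,"ax":0,"ay":0,"az":0,"jaw":-1},{"tx":0,"ty":0,"tz":-0.0003,"ax":0,"ay":0,"az":0,"jaw":-1}]'
```

```text
time: 27.8
ee_pos: [0.5903, 0.0851, 0.2145]
tcp_rot: [180.0, -0.1, -158.1]
wrist_force: [8.2, -0.2, -9.1]
opening: 0.0249
grasp_force: 61.2
```

```bash
python3 -m handwheel '[{"tx":0,"ty":0,"tz":-0.0003,"ax":0,"ay":0,"az":0,"jaw":-1},{"tx":0,"ty":0,"tz":-0.0003,"ax":0,"ay":0,"az":0,"jaw":-1},{"tx":0,"ty":0,"tz":-0.0003,"ax":0,"ay":0,"az":0,"jaw":-1},{"tx":0,"ty":0,"tz":-0.0003,"ax":0,"ay":0,"az":0,"jaw":-1},{"tx":0,"ty":0,"tz":-0.0003,"ax":0,"ay":0,"az":0,"jaw":-1},{"tx":0,"ty":0,"tz":-0.0003,"ax":0,"ay":0,"az":0,"jaw":-1},{"tx":0,"ty":0,"tz":-0.0003,"ax":0,"ay":0,"az":0,"jaw":-1},{"tx":0,"ty":0,"tz":-0.0003,"ax":0,"ay":0,"az":0,"jaw":-1},{"tx":0,"ty":0,"tz":-0.0003,"ax":0,"ay":0,"az":0,"jaw":-1},{"tx":0,"ty":0,"tz":-0.0003,"ax":0,"ay":0,"az":0,"jaw":-1}]'
```

```text
time: 29.05
ee_pos: [0.5903, 0.0851, 0.2174]
tcp_rot: [180.0, -0.1, -158.1]
wrist_force: [7.1, -0.4, -11.1]
opening: 0.0248
grasp_force: 61.2
```

```bash
python3 -m handwheel '[{"tx":0,"ty":0,"tz":-0.0003,"ax":0,"ay":0,"az":0,"jaw":-1},{"tx":0,"ty":0,"tz":-0.0003,"ax":0,"ay":0,"az":0,"jaw":-1},{"tx":0,"ty":0,"tz":-0.0003,"ax":0,"ay":0,"az":0,"jaw":-1},{"tx":0,"ty":0,"tz":-0.0003,"ax":0,"ay":0,"az":0,"jaw":-1},{"tx":0,"ty":0,"tz":-0.0003,"ax":0,"ay":0,"az":0,"jaw":-1},{"tx":0,"ty":0,"tz":-0.0003,"ax":0,"ay":0,"az":0,"jaw":-1},{"tx":0,"ty":0,"tz":-0.0003,"ax":0,"ay":0,"az":0,"jaw":-1},{"tx":0,"ty":0,"tz":-0.0003,"ax":0,"ay":0,"az":0,"jaw":-1},{"tx":0,"ty":0,"tz":-0.0003,"ax":0,"ay":0,"az":0,"jaw":-1},{"tx":0,"ty":0,"tz":-0.0003,"ax":0,"ay":0,"az":0,"jaw":-1}]'
```

```text
time: 30.3
ee_pos: [0.5903, 0.0851, 0.2195]
tcp_rot: [180.0, -0.2, -158.1]
wrist_force: [8.6, -0.2, -14.9]
opening: 0.0248
grasp_force: 60.4
```

```bash
python3 -m handwheel '[{"tx":0,"ty":0,"tz":-0.0003,"ax":0,"ay":0,"az":0,"jaw":-1},{"tx":0,"ty":0,"tz":-0.0003,"ax":0,"ay":0,"az":0,"jaw":-1},{"tx":0,"ty":0,"tz":-0.0003,"ax":0,"ay":0,"az":0,"jaw":-1},{"tx":0,"ty":0,"tz":-0.0003,"ax":0,"ay":0,"az":0,"jaw":-1},{"tx":0,"ty":0,"tz":-0.0003,"ax":0,"ay":0,"az":0,"jaw":-1},{"tx":0,"ty":0,"tz":-0.0003,"ax":0,"ay":0,"az":0,"jaw":-1},{"tx":0,"ty":0,"tz":-0.0003,"ax":0,"ay":0,"az":0,"jaw":-1},{"tx":0,"ty":0,"tz":-0.0003,"ax":0,"ay":0,"az":0,"jaw":-1},{"tx":0,"ty":0,"tz":-0.0003,"ax":0,"ay":0,"az":0,"jaw":-1},{"tx":0,"ty":0,"tz":-0.0003,"ax":0,"ay":0,"az":0,"jaw":-1}]'
```

```text
time: 31.55
ee_pos: [0.5903, 0.0851, 0.222]
tcp_rot: [180.0, -0.2, -158.1]
wrist_force: [9.4, 0.4, -18.0]
opening: 0.0251
grasp_force: 60.1
```

```bash
python3 -m handwheel '[{"tx":0,"ty":0,"tz":-0.00025,"ax":0,"ay":0,"az":0,"jaw":-1},{"tx":0,"ty":0,"tz":-0.00025,"ax":0,"ay":0,"az":0,"jaw":-1},{"tx":0,"ty":0,"tz":-0.00025,"ax":0,"ay":0,"az":0,"jaw":-1},{"tx":0,"ty":0,"tz":-0.00025,"ax":0,"ay":0,"az":0,"jaw":-1},{"tx":0,"ty":0,"tz":-0.00025,"ax":0,"ay":0,"az":0,"jaw":-1},{"tx":0,"ty":0,"tz":-0.00025,"ax":0,"ay":0,"az":0,"jaw":-1},{"tx":0,"ty":0,"tz":-0.00025,"ax":0,"ay":0,"az":0,"jaw":-1},{"tx":0,"ty":0,"tz":-0.00025,"ax":0,"ay":0,"az":0,"jaw":-1},{"tx":0,"ty":0,"tz":-0.00025,"ax":0,"ay":0,"az":0,"jaw":-1},{"tx":0,"ty":0,"tz":-0.00025,"ax":0,"ay":0,"az":0,"jaw":-1}]'
```

```text
time: 32.8
ee_pos: [0.5903, 0.0852, 0.2259]
tcp_rot: [180.0, -0.1, -158.1]
wrist_force: [7.4, -0.5, -10.6]
opening: 0.0248
grasp_force: 61.2
```

Click 3 came at about z 0.2235.

```bash
python3 -m handwheel '[{"tx":0,"ty":0,"tz":-0.0003,"ax":0,"ay":0,"az":0,"jaw":-1},{"tx":0,"ty":0,"tz":-0.0003,"ax":0,"ay":0,"az":0,"jaw":-1},{"tx":0,"ty":0,"tz":-0.0003,"ax":0,"ay":0,"az":0,"jaw":-1},{"tx":0,"ty":0,"tz":-0.0003,"ax":0,"ay":0,"az":0,"jaw":-1},{"tx":0,"ty":0,"tz":-0.0003,"ax":0,"ay":0,"az":0,"jaw":-1},{"tx":0,"ty":0,"tz":-0.0003,"ax":0,"ay":0,"az":0,"jaw":-1},{"tx":0,"ty":0,"tz":-0.0003,"ax":0,"ay":0,"az":0,"jaw":-1},{"tx":0,"ty":0,"tz":-0.0003,"ax":0,"ay":0,"az":0,"jaw":-1},{"tx":0,"ty":0,"tz":-0.0003,"ax":0,"ay":0,"az":0,"jaw":-1},{"tx":0,"ty":0,"tz":-0.0003,"ax":0,"ay":0,"az":0,"jaw":-1}]'
```

```text
time: 34.05
ee_pos: [0.5903, 0.0851, 0.2286]
tcp_rot: [180.0, -0.1, -158.1]
wrist_force: [7.4, 0.2, -12.4]
opening: 0.0249
grasp_force: 61.0
```

```bash
python3 -m handwheel '[{"tx":0,"ty":0,"tz":-0.00025,"ax":0,"ay":0,"az":0,"jaw":-1},{"tx":0,"ty":0,"tz":-0.00025,"ax":0,"ay":0,"az":0,"jaw":-1},{"tx":0,"ty":0,"tz":-0.00025,"ax":0,"ay":0,"az":0,"jaw":-1},{"tx":0,"ty":0,"tz":-0.00025,"ax":0,"ay":0,"az":0,"jaw":-1},{"tx":0,"ty":0,"tz":-0.00025,"ax":0,"ay":0,"az":0,"jaw":-1},{"tx":0,"ty":0,"tz":-0.00025,"ax":0,"ay":0,"az":0,"jaw":-1},{"tx":0,"ty":0,"tz":-0.00025,"ax":0,"ay":0,"az":0,"jaw":-1},{"tx":0,"ty":0,"tz":-0.00025,"ax":0,"ay":0,"az":0,"jaw":-1},{"tx":0,"ty":0,"tz":-0.00025,"ax":0,"ay":0,"az":0,"jaw":-1},{"tx":0,"ty":0,"tz":-0.00025,"ax":0,"ay":0,"az":0,"jaw":-1}]'
```

```text
time: 35.3
ee_pos: [0.5903, 0.0852, 0.2305]
tcp_rot: [180.0, -0.2, -158.1]
wrist_force: [9.1, 0.3, -14.1]
opening: 0.0247
grasp_force: 60.5
```

```bash
python3 -m handwheel '[{"tx":0,"ty":0,"tz":-0.00025,"ax":0,"ay":0,"az":0,"jaw":-1},{"tx":0,"ty":0,"tz":-0.00025,"ax":0,"ay":0,"az":0,"jaw":-1},{"tx":0,"ty":0,"tz":-0.00025,"ax":0,"ay":0,"az":0,"jaw":-1},{"tx":0,"ty":0,"tz":-0.00025,"ax":0,"ay":0,"az":0,"jaw":-1},{"tx":0,"ty":0,"tz":-0.00025,"ax":0,"ay":0,"az":0,"jaw":-1},{"tx":0,"ty":0,"tz":-0.00025,"ax":0,"ay":0,"az":0,"jaw":-1},{"tx":0,"ty":0,"tz":-0.00025,"ax":0,"ay":0,"az":0,"jaw":-1},{"tx":0,"ty":0,"tz":-0.00025,"ax":0,"ay":0,"az":0,"jaw":-1},{"tx":0,"ty":0,"tz":-0.00025,"ax":0,"ay":0,"az":0,"jaw":-1},{"tx":0,"ty":0,"tz":-0.00025,"ax":0,"ay":0,"az":0,"jaw":-1}]'
```

```text
time: 36.55
ee_pos: [0.5903, 0.0851, 0.2326]
tcp_rot: [180.0, -0.2, -158.1]
wrist_force: [9.1, 0.4, -17.6]
opening: 0.025
grasp_force: 60.1
```

```bash
python3 -m handwheel '[{"tx":0,"ty":0,"tz":-0.0002,"ax":0,"ay":0,"az":0,"jaw":-1},{"tx":0,"ty":0,"tz":-0.0002,"ax":0,"ay":0,"az":0,"jaw":-1},{"tx":0,"ty":0,"tz":-0.0002,"ax":0,"ay":0,"az":0,"jaw":-1},{"tx":0,"ty":0,"tz":-0.0002,"ax":0,"ay":0,"az":0,"jaw":-1},{"tx":0,"ty":0,"tz":-0.0002,"ax":0,"ay":0,"az":0,"jaw":-1},{"tx":0,"ty":0,"tz":-0.0002,"ax":0,"ay":0,"az":0,"jaw":-1},{"tx":0,"ty":0,"tz":-0.0002,"ax":0,"ay":0,"az":0,"jaw":-1},{"tx":0,"ty":0,"tz":-0.0002,"ax":0,"ay":0,"az":0,"jaw":-1},{"tx":0,"ty":0,"tz":-0.0002,"ax":0,"ay":0,"az":0,"jaw":-1},{"tx":0,"ty":0,"tz":-0.0002,"ax":0,"ay":0,"az":0,"jaw":-1}]'
```

```text
time: 37.8
ee_pos: [0.5902, 0.0851, 0.2342]
tcp_rot: [180.0, -0.2, -158.1]
wrist_force: [8.5, -0.1, -18.7]
opening: 0.0248
grasp_force: 60.0
```

```bash
python3 -m handwheel '[{"tx":0,"ty":0,"tz":-0.0002,"ax":0,"ay":0,"az":0,"jaw":-1},{"tx":0,"ty":0,"tz":-0.0002,"ax":0,"ay":0,"az":0,"jaw":-1},{"tx":0,"ty":0,"tz":-0.0002,"ax":0,"ay":0,"az":0,"jaw":-1},{"tx":0,"ty":0,"tz":-0.0002,"ax":0,"ay":0,"az":0,"jaw":-1},{"tx":0,"ty":0,"tz":-0.0002,"ax":0,"ay":0,"az":0,"jaw":-1},{"tx":0,"ty":0,"tz":-0.0002,"ax":0,"ay":0,"az":0,"jaw":-1},{"tx":0,"ty":0,"tz":-0.0002,"ax":0,"ay":0,"az":0,"jaw":-1},{"tx":0,"ty":0,"tz":-0.0002,"ax":0,"ay":0,"az":0,"jaw":-1},{"tx":0,"ty":0,"tz":-0.0002,"ax":0,"ay":0,"az":0,"jaw":-1},{"tx":0,"ty":0,"tz":-0.0002,"ax":0,"ay":0,"az":0,"jaw":-1}]'
```

```text
time: 39.05
ee_pos: [0.5903, 0.0852, 0.2379]
tcp_rot: [180.0, -0.1, -158.1]
wrist_force: [7.3, 0.2, -8.5]
opening: 0.0248
grasp_force: 61.2
```

Click 4 came at about z 0.235. Now I'll press down slowly.

```bash
python3 -m handwheel '[{"tx":0,"ty":0,"tz":0.0005,"ax":0,"ay":0,"az":0,"jaw":-1},{"tx":0,"ty":0,"tz":0.0005,"ax":0,"ay":0,"az":0,"jaw":-1},{"tx":0,"ty":0,"tz":0.0005,"ax":0,"ay":0,"az":0,"jaw":-1},{"tx":0,"ty":0,"tz":0.0005,"ax":0,"ay":0,"az":0,"jaw":-1},{"tx":0,"ty":0,"tz":0.0005,"ax":0,"ay":0,"az":0,"jaw":-1},{"tx":0,"ty":0,"tz":0.0005,"ax":0,"ay":0,"az":0,"jaw":-1},{"tx":0,"ty":0,"tz":0.0005,"ax":0,"ay":0,"az":0,"jaw":-1},{"tx":0,"ty":0,"tz":0.0005,"ax":0,"ay":0,"az":0,"jaw":-1},{"tx":0,"ty":0,"tz":0.0005,"ax":0,"ay":0,"az":0,"jaw":-1},{"tx":0,"ty":0,"tz":0.0005,"ax":0,"ay":0,"az":0,"jaw":-1}]'
```

```text
time: 40.3
ee_pos: [0.5904, 0.0852, 0.2353]
tcp_rot: [-180.0, 0.1, -158.1]
wrist_force: [5.0, -0.9, 2.7]
opening: 0.0248
grasp_force: 62.8
```

```bash
python3 -m handwheel '[{"tx":0,"ty":0,"tz":0.00015,"ax":0,"ay":0,"az":0,"jaw":-1},{"tx":0,"ty":0,"tz":0.00015,"ax":0,"ay":0,"az":0,"jaw":-1},{"tx":0,"ty":0,"tz":0.00015,"ax":0,"ay":0,"az":0,"jaw":-1},{"tx":0,"ty":0,"tz":0.00015,"ax":0,"ay":0,"az":0,"jaw":-1},{"tx":0,"ty":0,"tz":0.00015,"ax":0,"ay":0,"az":0,"jaw":-1},{"tx":0,"ty":0,"tz":0.00015,"ax":0,"ay":0,"az":0,"jaw":-1},{"tx":0,"ty":0,"tz":0.00015,"ax":0,"ay":0,"az":0,"jaw":-1},{"tx":0,"ty":0,"tz":0.00015,"ax":0,"ay":0,"az":0,"jaw":-1},{"tx":0,"ty":0,"tz":0.00015,"ax":0,"ay":0,"az":0,"jaw":-1},{"tx":0,"ty":0,"tz":0.00015,"ax":0,"ay":0,"az":0,"jaw":-1}]'
```

```text
time: 41.55
ee_pos: [0.5904, 0.0852, 0.2338]
tcp_rot: [-180.0, 0.1, -158.1]
wrist_force: [5.3, -0.7, 2.4]
opening: 0.0249
grasp_force: 62.8
```

Free sliding down takes about +2.5 N, and the notch isn't on the pawl yet.

```bash
python3 -m handwheel '[{"tx":0,"ty":0,"tz":0.0002,"ax":0,"ay":0,"az":0,"jaw":-1},{"tx":0,"ty":0,"tz":0.0002,"ax":0,"ay":0,"az":0,"jaw":-1},{"tx":0,"ty":0,"tz":0.0002,"ax":0,"ay":0,"az":0,"jaw":-1},{"tx":0,"ty":0,"tz":0.0002,"ax":0,"ay":0,"az":0,"jaw":-1},{"tx":0,"ty":0,"tz":0.0002,"ax":0,"ay":0,"az":0,"jaw":-1},{"tx":0,"ty":0,"tz":0.0002,"ax":0,"ay":0,"az":0,"jaw":-1},{"tx":0,"ty":0,"tz":0.0002,"ax":0,"ay":0,"az":0,"jaw":-1},{"tx":0,"ty":0,"tz":0.0002,"ax":0,"ay":0,"az":0,"jaw":-1},{"tx":0,"ty":0,"tz":0.0002,"ax":0,"ay":0,"az":0,"jaw":-1},{"tx":0,"ty":0,"tz":0.0002,"ax":0,"ay":0,"az":0,"jaw":-1}]'
```

```text
time: 42.8
ee_pos: [0.5904, 0.0852, 0.2327]
tcp_rot: [-180.0, 0.1, -158.1]
wrist_force: [4.3, -1.4, 11.1]
opening: 0.0247
grasp_force: 63.8
```

```bash
python3 -m handwheel '[{"tx":0,"ty":0,"tz":0.0001,"ax":0,"ay":0,"az":0,"jaw":-1},{"tx":0,"ty":0,"tz":0.0001,"ax":0,"ay":0,"az":0,"jaw":-1},{"tx":0,"ty":0,"tz":0.0001,"ax":0,"ay":0,"az":0,"jaw":-1},{"tx":0,"ty":0,"tz":0.0001,"ax":0,"ay":0,"az":0,"jaw":-1},{"tx":0,"ty":0,"tz":0.0001,"ax":0,"ay":0,"az":0,"jaw":-1},{"tx":0,"ty":0,"tz":0.0001,"ax":0,"ay":0,"az":0,"jaw":-1},{"tx":0,"ty":0,"tz":0,"ax":0,"ay":0,"az":0,"jaw":-1},{"tx":0,"ty":0,"tz":0,"ax":0,"ay":0,"az":0,"jaw":-1},{"tx":0,"ty":0,"tz":0,"ax":0,"ay":0,"az":0,"jaw":-1},{"tx":0,"ty":0,"tz":0,"ax":0,"ay":0,"az":0,"jaw":-1}]'
```

```text
time: 44.05
ee_pos: [0.5904, 0.0852, 0.2325]
tcp_rot: [-180.0, 0.2, -158.1]
wrist_force: [3.8, -1.5, 13.0]
opening: 0.0251
grasp_force: 64.0
```

The pawl carries about 10.5 N. Release and rise straight up.

```bash
python3 -m handwheel '[{"tx":0,"ty":0,"tz":0,"ax":0,"ay":0,"az":0,"jaw":1},{"tx":0,"ty":0,"tz":0,"ax":0,"ay":0,"az":0,"jaw":1},{"tx":0,"ty":0,"tz":0,"ax":0,"ay":0,"az":0,"jaw":1},{"tx":0,"ty":0,"tz":0,"ax":0,"ay":0,"az":0,"jaw":1},{"tx":0,"ty":0,"tz":0,"ax":0,"ay":0,"az":0,"jaw":1},{"tx":0,"ty":0,"tz":-0.013,"ax":0,"ay":0,"az":0,"jaw":1},{"tx":0,"ty":0,"tz":-0.013,"ax":0,"ay":0,"az":0,"jaw":1},{"tx":0,"ty":0,"tz":-0.013,"ax":0,"ay":0,"az":0,"jaw":1},{"tx":0,"ty":0,"tz":-0.013,"ax":0,"ay":0,"az":0,"jaw":1},{"tx":0,"ty":0,"tz":-0.013,"ax":0,"ay":0,"az":0,"jaw":1}]'
```

```text
time: 45.3
ee_pos: [0.5902, 0.0852, 0.2968]
tcp_rot: [-180.0, 0.0, -158.1]
wrist_force: [-0.4, -0.1, 0.4]
opening: 0.0856
grasp_force: 0.0
```

```bash
python3 -m handwheel '[{"tx":0.016,"ty":0.0034,"tz":0,"ax":0,"ay":0,"az":0,"jaw":1},{"tx":0.016,"ty":0.0034,"tz":0,"ax":0,"ay":0,"az":0,"jaw":1},{"tx":0.016,"ty":0.0034,"tz":0,"ax":0,"ay":0,"az":0,"jaw":1},{"tx":0.016,"ty":0.0034,"tz":0,"ax":0,"ay":0,"az":0,"jaw":1},{"tx":0.016,"ty":0.0034,"tz":0,"ax":0,"ay":0,"az":0,"jaw":1},{"tx":0.016,"ty":0.0034,"tz":0,"ax":0,"ay":0,"az":0,"jaw":1},{"tx":0.016,"ty":0.0034,"tz":0,"ax":0,"ay":0,"az":0,"jaw":1},{"tx":0.016,"ty":0.0034,"tz":0,"ax":0,"ay":0,"az":0,"jaw":1},{"tx":0,"ty":0,"tz":0,"ax":0,"ay":0,"az":0,"jaw":0},{"tx":0,"ty":0,"tz":0,"ax":0,"ay":0,"az":0,"jaw":0}]'
python3 - <<'E'
from h import *
from workcell import optics,telemetry
from scipy.spatial.transform import Rotation as R
o=telemetry.get_obs();c=optics.camera("wrist")
T=np.eye(4);T[:3,:3]=R.from_euler("xyz",o["tcp_rot"],degrees=True).as_matrix();T[:3,3]=o["ee_pos"]
c["extrinsics"]=T@c.pop("mount");cv2.imwrite("pics/w2.png",c["color"][...,::-1])
b=(0,0,512,384);k=mask(c,(0,190,70),(3,255,255),b)|mask(c,(175,190,70),(180,255,255),b)
n,l,s,ce=cv2.connectedComponentsWithStats(k)
for i in range(1,n):
    if s[i,4]>40: print(s[i],ce[i].round(1),onz(c,ce[i],.08).round(4))
s2=optics.camera("scene");cv2.imwrite("pics/scene2.png",s2["color"][...,::-1])
E
```

```text
time: 46.55
ee_pos: [0.4617, 0.0627, 0.296]
tcp_rot: [-180.0, 0.0, -158.1]
wrist_force: [0.9, -0.5, -0.4]
opening: 0.0515
grasp_force: 0.0
[248 157  13  16 163] [253.7 164.8] [0.4593 0.0624 0.08  ]
```

View pics/w2.png

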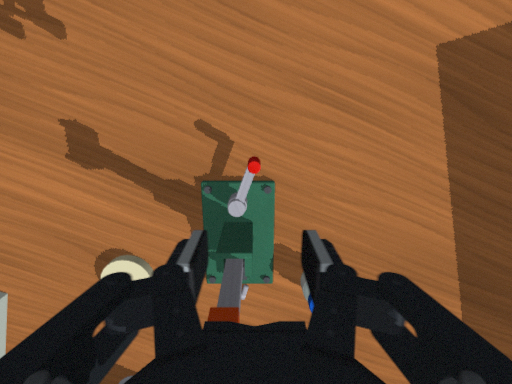

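The wrist view shows the red knob at (254,165), centred between the fingers (199 and 311), and the ray gives (0.459, 0.062). I'll descend and cage it.

```bash
python3 -m handwheel '[{"tx":0,"ty":0,"tz":0.03,"ax":0,"ay":0,"az":0,"jaw":0},{"tx":0,"ty":0,"tz":0.03,"ax":0,"ay":0,"az":0,"jaw":0},{"tx":0,"ty":0,"tz":0.03,"ax":0,"ay":0,"az":0,"jaw":0},{"tx":0,"ty":0,"tz":0.03,"ax":0,"ay":0,"az":0,"jaw":0},{"tx":0,"ty":0,"tz":0.03,"ax":0,"ay":0,"az":0,"jaw":0},{"tx":0,"ty":0,"tz":0.03,"ax":0,"ay":0,"az":0,"jaw":0},{"tx":0,"ty":0,"tz":0.03,"ax":0,"ay":0,"az":0,"jaw":0},{"tx":0,"ty":0,"tz":0.02,"ax":0,"ay":0,"az":0,"jaw":0},{"tx":0,"ty":0,"tz":0.01,"ax":0,"ay":0,"az":0,"jaw":0},{"tx":0,"ty":0,"tz":0,"ax":0,"ay":0,"az":0,"jaw":-0.4}]' 20
```

```text
time: 47.9
ee_pos: [0.4611, 0.0626, 0.0553]
tcp_rot: [180.0, -0.1, -158.1]
wrist_force: [-0.7, -0.7, 0.2]
opening: 0.0264
grasp_force: 0.0
```

```bash
python3 -m handwheel '[{"tx":0.0022,"ty":-0.0069,"tz":0,"ax":0,"ay":0,"az":0,"jaw":-0.4},{"tx":0.0016,"ty":-0.0069,"tz":0,"ax":0,"ay":0,"az":0,"jaw":-0.4},{"tx":0.0008,"ty":-0.0065,"tz":0,"ax":0,"ay":0,"az":0,"jaw":-0.4},{"tx":0.0003,"ty":-0.0065,"tz":0,"ax":0,"ay":0,"az":0,"jaw":-0.4},{"tx":-0.0003,"ty":-0.0065,"tz":0,"ax":0,"ay":0,"az":0,"jaw":-0.4},{"tx":-0.0008,"ty":-0.0065,"tz":0,"ax":0,"ay":0,"az":0,"jaw":-0.4},{"tx":-0.0014,"ty":-0.0064,"tz":0,"ax":0,"ay":0,"az":0,"jaw":-0.4},{"tx":-0.002,"ty":-0.0063,"tz":0,"ax":0,"ay":0,"az":0,"jaw":-0.4},{"tx":-0.0025,"ty":-0.006,"tz":0,"ax":0,"ay":0,"az":0,"jaw":-0.4},{"tx":-0.003,"ty":-0.0058,"tz":0,"ax":0,"ay":0,"az":0,"jaw":-0.4}]'
```

```text
time: 49.15
ee_pos: [0.4903, 0.0046, 0.0557]
tcp_rot: [-180.0, 0.0, -158.1]
wrist_force: [-2.3, 0.9, 0.3]
opening: 0.0257
grasp_force: 0.9
```

```bash
python3 -m handwheel '[{"tx":-0.0018,"ty":-0.0028,"tz":0,"ax":0,"ay":0,"az":0,"jaw":-0.4},{"tx":-0.0019,"ty":-0.0027,"tz":0,"ax":0,"ay":0,"az":0,"jaw":-0.4},{"tx":-0.002,"ty":-0.0027,"tz":0,"ax":0,"ay":0,"az":0,"jaw":-0.4},{"tx":-0.002,"ty":-0.0027,"tz":0,"ax":0,"ay":0,"az":0,"jaw":-0.4},{"tx":0,"ty":-0.001,"tz":0,"ax":0,"ay":0,"az":0,"jaw":-0.4},{"tx":0,"ty":-0.001,"tz":0,"ax":0,"ay":0,"az":0,"jaw":-0.4},{"tx":0,"ty":-0.001,"tz":0,"ax":0,"ay":0,"az":0,"jaw":-0.4},{"tx":0,"ty":-0.0005,"tz":0,"ax":0,"ay":0,"az":0,"jaw":-0.4},{"tx":0,"ty":-0.0005,"tz":0,"ax":0,"ay":0,"az":0,"jaw":-0.4},{"tx":0,"ty":0,"tz":0,"ax":0,"ay":0,"az":0,"jaw":-0.4}]'
```

```text
time: 50.4
ee_pos: [0.5033, -0.0055, 0.0559]
tcp_rot: [180.0, 0.1, -158.0]
wrist_force: [2.2, 4.8, -0.5]
opening: 0.0254
grasp_force: 2.2
```

```bash
python3 -m handwheel '[{"tx":-0.0005,"ty":-0.0006,"tz":0,"ax":0,"ay":0,"az":0,"jaw":-0.4},{"tx":-0.0005,"ty":-0.0006,"tz":0,"ax":0,"ay":0,"az":0,"jaw":-0.4},{"tx":-0.0005,"ty":-0.0006,"tz":0,"ax":0,"ay":0,"az":0,"jaw":-0.4},{"tx":-0.0005,"ty":-0.0006,"tz":0,"ax":0,"ay":0,"az":0,"jaw":-0.4},{"tx":0,"ty":-0.0006,"tz":0,"ax":0,"ay":0,"az":0,"jaw":-0.4},{"tx":0,"ty":0,"tz":0,"ax":0,"ay":0,"az":0,"jaw":-0.4},{"tx":0,"ty":0,"tz":0,"ax":0,"ay":0,"az":0,"jaw":-0.4},{"tx":0,"ty":0,"tz":0,"ax":0,"ay":0,"az":0,"jaw":-0.4},{"tx":0,"ty":0,"tz":0,"ax":0,"ay":0,"az":0,"jaw":-0.4},{"tx":0,"ty":0,"tz":0,"ax":0,"ay":0,"az":0,"jaw":-0.4}]'
```

```text
time: 51.65
ee_pos: [0.5043, -0.0062, 0.0558]
tcp_rot: [179.7, -0.0, -158.0]
wrist_force: [-8.7, 13.5, 5.7]
opening: 0.0257
grasp_force: 7.7
```

The stop is reached: 16 N with almost no motion. Back off, open and rise.

```bash
python3 -m handwheel '[{"tx":0.001,"ty":0.002,"tz":0,"ax":0,"ay":0,"az":0,"jaw":-0.4},{"tx":0.001,"ty":0.0015,"tz":0,"ax":0,"ay":0,"az":0,"jaw":-0.1},{"tx":0,"ty":0,"tz":0,"ax":0,"ay":0,"az":0,"jaw":0},{"tx":0,"ty":0,"tz":0,"ax":0,"ay":0,"az":0,"jaw":0},{"tx":0,"ty":0,"tz":-0.02,"ax":0,"ay":0,"az":0,"jaw":0},{"tx":0,"ty":0,"tz":-0.03,"ax":0,"ay":0,"az":0,"jaw":0},{"tx":0,"ty":0,"tz":-0.05,"ax":0,"ay":0,"az":0,"jaw":0},{"tx":0,"ty":0,"tz":-0.05,"ax":0,"ay":0,"az":0,"jaw":0},{"tx":0,"ty":0,"tz":-0.05,"ax":0,"ay":0,"az":0,"jaw":0},{"tx":0,"ty":0,"tz":-0.03,"ax":0,"ay":0,"az":0,"jaw":0}]'
python3 - <<'E'
from h import *
from workcell import optics,telemetry
from scipy.spatial.transform import Rotation as R
o=telemetry.get_obs();c=optics.camera("wrist")
T=np.eye(4);T[:3,:3]=R.from_euler("xyz",o["tcp_rot"],degrees=True).as_matrix();T[:3,3]=o["ee_pos"]
c["extrinsics"]=T@c.pop("mount")
b=(0,0,512,384);k=mask(c,(0,190,70),(3,255,255),b)|mask(c,(175,190,70),(180,255,255),b)
n,l,s,ce=cv2.connectedComponentsWithStats(k)
for i in range(1,n):
    if s[i,4]>40:
        p=onz(c,ce[i],.08);d=p[:2]-[.536,.0627];print(s[i],p.round(4),np.linalg.norm(d),np.radians(np.degrees(np.arctan2(d[1],d[0]))%360-161.9))
s2=optics.camera("scene");a=cv2.imread("pics/scene2.png")
cv2.imwrite("pics/fin.png",cv2.resize(np.hstack([c["color"][100:300,150:360,::-1],s2["color"][60:260,190:400,::-1]]),None,fx=1.8,fy=1.8))
E
```

```text
time: 52.9
ee_pos: [0.5028, -0.0058, 0.2883]
tcp_rot: [-179.9, 0.1, -158.1]
wrist_force: [0.0, 0.4, -0.6]
opening: 0.0425
grasp_force: 0.0
[251 158  13  17 177] [ 0.4996 -0.0026  0.08  ] 0.07480245832407023 1.3778455368940898
```

View pics/fin.png

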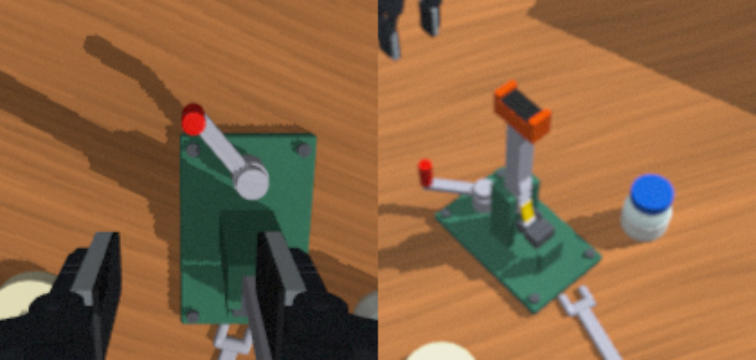

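The lever is over on the locked side. It measures 1.38 rad, the 1.40 stop within vision error, and the stop was felt at 16 N. The rest is raised, the jar and spanner are undisturbed, and the gripper is clear.

```bash
python3 -c "
from workcell import workorder
print(workorder.job_done())"
```

```text
the job is handed in; nothing more can be done
None
```

I handed the job in at 52.9 s: I felt four clicks, pressed the fourth notch onto the pawl at an estimated 10 N, swung the lever to its locked stop and let go, without touching the jar, wheel or spanner; no verdict came back.

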